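# Hold a spring clamp open over a spectacle blank and its pattern

## Robot

A 7-joint arm with a two-finger parallel gripper is mounted at the origin on the work surface. World frame = base frame: x ahead of the robot, y to its left, z up, the work surface at z = 0. Lengths are in m, angles in rad, forces in N, time in s.
With the tool pointing down it reaches from about 0.4 to 0.75 m from the base axis. Payload 19.5 kg.
Tool frame: the origin (TCP) lies between the finger pads; the fingertips stand 25 mm ahead of it and the grasp point (between the pads) lies 6 mm ahead of it; z points along the fingers, y is the direction in which the jaws open and shut (so a half turn about z gives the same grasp; the last joint's range is limited). The gripper opens to 85 mm and grips with 20 to 120 N. Pads are 22 mm wide; open, the fingers measure 114 mm over their backs; the gripper's body (76 mm by 85 mm) begins 54 mm behind the grasp point. The pads swing forward as they close: fully open they stand 13 mm farther back than shut.
Start: joints at [1.307, 0.707, -0.028, 1.485, 0.022, 0.951, -0.075], TCP at [0.126, -0.561, 0.256] pointing down, gripper open.
Joint ranges: [-2.71, 2.71], [-0.32, 2.16], [-1.57, 1.52], [0, 2.45], [-1.46, 4.6], [0, 2.02], [-2.83, 2.83]. Speed limits (rad/s): [1.89, 1.89, 2.57, 2.57, 3.01, 3.01, 3.01].

## Interface

Orientations are given as a rotation vector (axis times angle).
In Python, from cell import env gives the robot as it stands. Calls block until the motion is done:
- env.reach(position, orientation): joint-space move of the TCP to a pose.
- env.move_straight(position, rot=None, v=0.15): straight line of the TCP; rot=None keeps the orientation; v is the mean speed in m/s.
- env.move_j(angles): joint-space move.
- env.open() and env.clamp(force=None): open the fingers fully, or close them until they stop; force is the grip in N (None keeps the last).
- env.pause(seconds).
- env.inverse_kinematics(position, orientation): joint angles nearest the present ones, or None.
- env.camera(name): name is "scene" or "side" or "wrist"; returns a dict with "img" (420x560x3 uint8, red, green, blue), "range_z" (420x560 float32, m along the optical axis (not along the pixel's ray), 0 where there is no reading), "vfov" (degrees; the focal length in pixels is half the picture's height over the tangent of half this angle, whatever the lens; pixels are square), "cx", "cy" (the principal point, pixels), "world_from_camera" (4x4, takes a point from camera to world coordinates); the wrist camera has in their place "T_tool_cam" (4x4, takes a point from camera to tool coordinates, whose origin is the TCP and whose axes are the flange's). Camera axes: x right, y down, z forward; pixel columns grow to the right and rows downward; lengths in m; the calibration is good to about 2 mm. A picture is of the moment at which its call begins: read the wrist's pose just before it.
A pose or a line that the arm cannot do raises env.PlanningError and nothing moves.
- env.sign_off(): hands the job in, once; it reports no verdict.
Readings, each from a call of its own:
- env.current_time_s(): time.
- env.current_joint_pos(): joint angles.
- env.current_qvel(): joint speeds.
- env.current_tau(): joint torques, N m.
- env.current_tool_pos(): TCP position.
- env.current_tcp_rot(): TCP orientation.
- env.current_contact_force(): force on the tool from outside, world axes, zero at the start.
- env.current_moment(): the same for the moment, N m.
- env.current_grip_width(): finger opening in m.
Only numpy, scipy, OpenCV 4.12 (cv2) and the standard library are available. Lean on these libraries where they do the work, as an engineer would, in place of code of your own. Each camera call takes 0.05 s, during which the arm holds its last target.

## Task

Squeeze the large spring clamp open while it is still on its rail, lift it clear, and carry it to the acetate blank and pattern card that stand together in the wooden block. Lower it upright over the middle of their top edge, with the gaping jaws on both sides and the clamp touching neither blank, card nor block, and finish holding it still there, squeezed wide open: I will line the card up before the clamp may bite, so do not let go. Leave the small clamp, spectacles, file and tin where they are.

Things in the scene. Friction and masses are not known exactly. Their poses are not given: they have to be found in the camera images.
- clamp_grip (a point): Large spring clamp, 118 mm long, 22 mm wide, 85 g, parked on the rail, black handles up, jaws down. Point midway between the handles at grip height, 52 mm above the pivot, 16 mm below the handle ends. x: across the handles (squeeze direction), y: pivot pin, along the rail, z up. Handles over their outsides: 57 mm at the top, sloping to 24 near the pivot. Same after a half turn.
- clamp_mouth (a point): Point on the same clamp's middle line, level with the tips of the open jaws, 99 mm below clamp_grip along clamp z; same axes. Upward from here the mouth is free for 35 mm. With fingers that swing forward as they close, the clamp can slide about 10 mm down (jaws first) while it is squeezed, so this point then lies lower below the grip.
- clamp_jaw (a joint): Angle (rad) each strap of the large clamp has turned from shut (both turn alike): 0 shut, 0.06 parked on the rail, 0.32 fully squeezed to its stop: jaw pads 31 mm apart at their tips, 24 mm at their upper ends 14 mm higher, handles parallel, 20 mm over their outsides. A spring shuts it when released; at grip height each handle needs 6 N to start, 12 N fully squeezed; a 20 to 40 N grip suits.
- rail_top (a point): Middle of the top edge of the fixed clamp rail, an upright aluminium strip 6 mm thick, 250 mm long (y), top 85 mm above the bench, on a wooden foot 70 x 260 x 18 mm. z up. The large clamp's jaws reach 17 mm below this edge.
- edge_mid (a point): Middle of the top edge of the brown acetate blank and the pattern card against it, 92 mm above the bench. Together 8 mm thick along x (point at mid-thickness; blank 6, card 2), 165 mm long along y (card 150), z up. Fixed in the slot of a wooden block 76 x 130 mm, 34 mm high, so 58 mm of sheet stands free above it.
- small_grip (a point): Small spring clamp of the same kind, 73 mm long, parked on the same rail at least 70 mm from the large one: bystander. Point between its handles.
- spectacles_mid (a point): Finished black spectacles standing open on the bench, about 140 x 140 x 42 mm: bystander. Point 30 mm behind the middle of their front, 20 mm up.
- file_mid (a point): Flat file with wooden handle, 225 mm long, lying on the bench: bystander. Point near its middle.
- tin_mid (a point): Low round metal tin of screws, 68 mm across, 22 mm high, on the bench: bystander. Point at its centre.
Things that resemble listed ones, but are neither listed nor needed, are in the scene too. What is shaped like the part that bears clamp_grip but green or orange is not meant.

How it is judged:
On the way, in this order (a step that is already met when the one before it is completed fails the run):
1. the large clamp is squeezed open while still on the rail (value of joint clamp_jaw above 0.2 rad and distance of clamp_mouth from where it was at the start of the episode below 0.03 m and contact force between the fingers and clamp above 2 N and z of clamp_mouth in the frame of rail_top below -0.001 m), for 0.1 s.
2. it is lifted clear of the rail, held open (value of joint clamp_jaw above 0.2 rad and z of clamp_mouth in the frame of rail_top above 0.01 m and contact force between the fingers and clamp above 2 N), for 0.1 s.
At the end, for the whole second after the job is handed in: Fingers hold the large clamp still, each strap turned over 0.25 rad, upright and in line with the top edge within 0.25 rad, jaw tips 7 to 40 mm below the edge, centred within 8 mm on its thickness and 15 mm on its length, touching neither sheets nor block (value of joint clamp_jaw above 0.25 rad and contact force between the fingers and clamp above 3 N and contact force between clamp and block below 0.2 N and z of clamp_mouth in the frame of edge_mid between -0.04 and -0.007 m and x of clamp_mouth in the frame of edge_mid between -0.008 and 0.008 m and y of clamp_mouth in the frame of edge_mid between -0.015 and 0.015 m and angle between the y axis of clamp_mouth and the y axis of edge_mid, either way round below 0.25 rad and angle between clamp_mouth's own z axis and vertical below 0.25 rad and linear speed of clamp below 0.02 m/s); the arm keeps its last pose, push and grip.
It fails at once if the clamp or the robot touches the blank, card or block (contact force between clamp and block above 0.5 N or contact force between any of the arm, the fingers and block above 1 N).
It fails at once if the small clamp is disturbed (distance of small_grip from where it was at the start of the episode above 0.02 m).
It fails at once if the spectacles are disturbed (distance of spectacles_mid from where it was at the start of the episode above 0.02 m).
It fails at once if the file is disturbed (distance of file_mid from where it was at the start of the episode above 0.02 m).
It fails at once if the tin is disturbed (distance of tin_mid from where it was at the start of the episode above 0.02 m).
It also fails if it takes over 35 s, if anything falls off the work surface, if the arm or the gripper's body presses on something with over 40 N, if the wrist force passes 120 N, or if a joint passes its speed limit or range.

## Working session

There is one attempt and no reset: what is moved stays moved. The work goes in short steps, each a Python script; the robot and the scene stay as the last script left them, time stands still between calls to the robot, and variables do not carry over. Pictures are saved under pics/ and viewed, and the job is handed in when it is done.

```bash
ls; mkdir -p pics; cat > h.py <<'E'
import numpy as np,cv2
from cell import env
def snap(n,tag):
    p=np.array(env.current_tool_pos());r=np.array(env.current_tcp_rot())
    c=env.camera(n)
    if n=='wrist':
        T=np.eye(4);T[:3,:3]=cv2.Rodrigues(r)[0];T[:3,3]=p
        W=T@c['T_tool_cam']
    else: W=c['world_from_camera']
    f=210/np.tan(np.radians(c['vfov'])/2)
    np.savez(f'pics/{tag}.npz',img=c['img'],d=c['range_z'],W=W,f=f,cx=c['cx'],cy=c['cy'])
    cv2.imwrite(f'pics/{tag}.png',c['img'][:,:,::-1])
def load(tag):
    z=np.load(f'pics/{tag}.npz');d=z['d'];v,u=np.mgrid[:d.shape[0],:d.shape[1]]
    P=np.stack([(u-z['cx'])/z['f']*d,(v-z['cy'])/z['f']*d,d,np.ones_like(d)],-1)@z['W'].T
    P=P[...,:3].copy();P[d==0]=np.nan
    return z,P
def crop(tag,u0,v0,u1,v1,s,out):
    i=cv2.imread(f'pics/{tag}.png')[v0:v1,u0:u1]
    cv2.imwrite(f'pics/{out}.png',cv2.resize(i,None,fx=s,fy=s,interpolation=cv2.INTER_CUBIC))
E
python3 - <<'E'
from h import *
print(env.current_time_s(),env.current_tool_pos(),env.current_tcp_rot())
for n in ['scene','side','wrist']: snap(n,n+'0')
for n in ['scene','side','wrist']: 
    z,P=load(n+'0');print(n,z['W'].round(3).tolist(),z['f'])
E
```

```text
pics
0.0 [ 0.12642752 -0.56069473  0.25582689] [-3.12123351e+00 -3.47538921e-01  1.91148095e-04]
scene [[0.315, 0.698, -0.644, 1.286], [0.949, -0.22, 0.225, -0.289], [0.015, -0.682, -0.731, 0.954], [0.0, 0.0, 0.0, 1.0]] 545.6344560391867
side [[0.996, -0.071, 0.057, 0.516], [-0.089, -0.609, 0.788, -0.758], [-0.021, -0.79, -0.613, 0.698], [0.0, 0.0, 0.0, 1.0]] 464.0638506337837
wrist [[0.22, -0.927, -0.304, 0.204], [-0.975, -0.21, -0.067, -0.543], [-0.002, 0.311, -0.95, 0.375], [0.0, 0.0, 0.0, 1.0]] 294.60599452856366
```

View pics/scene0.png

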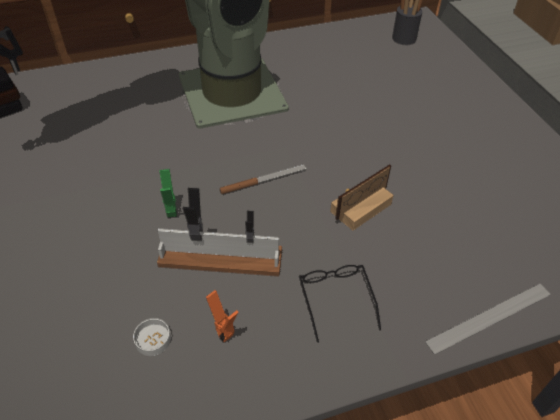

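View pics/side0.png

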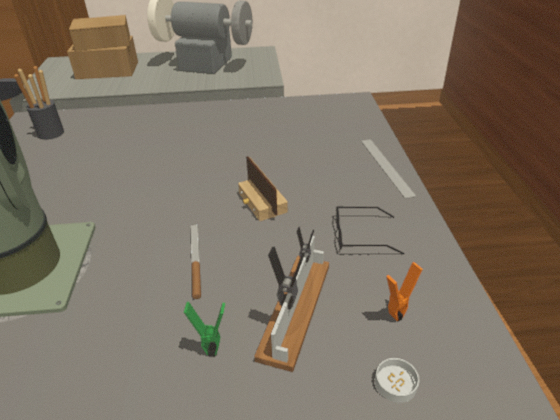

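View pics/wrist0.png

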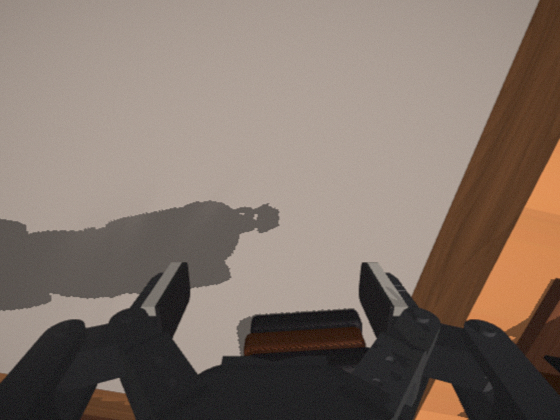

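The scene view shows the rail at about (220,245), with the large black clamp at (193,215) and the small one at (250,225). The block with the sheets is at (363,195). The green and orange clamps are decoys. Next I'll enlarge these areas.

```bash
python3 - <<'E'
from h import *
crop('scene0',140,160,300,280,5,'s_rail')
crop('side0',240,215,350,370,3.8,'d_rail')
crop('scene0',320,155,410,230,8,'s_blk')
crop('side0',225,150,300,225,8,'d_blk')
for n in ['scene0','side0']:
    z,P=load(n)
    for nm,lo,hi in [('gt',.03,.3)]:
        m=(P[...,2]>.06)&(P[...,2]<.25)&(P[...,0]>.3)
        print(n,m.sum())
E
```

```text
scene0 3372
side0 6849
```

View pics/s_rail.png

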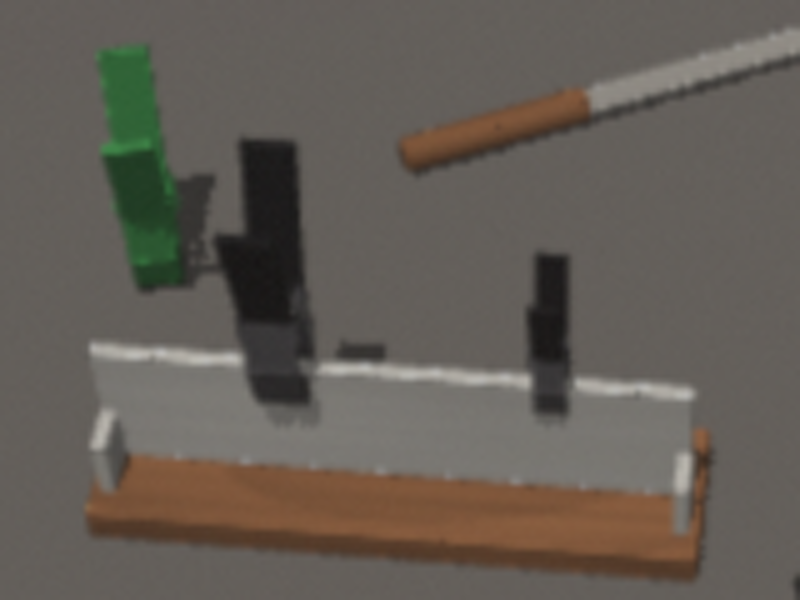

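View pics/d_rail.png

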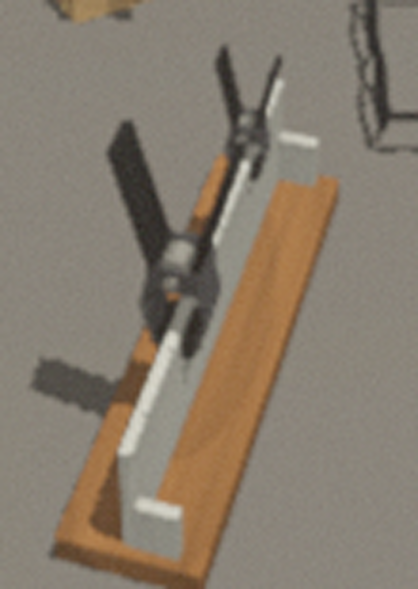

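View pics/s_blk.png

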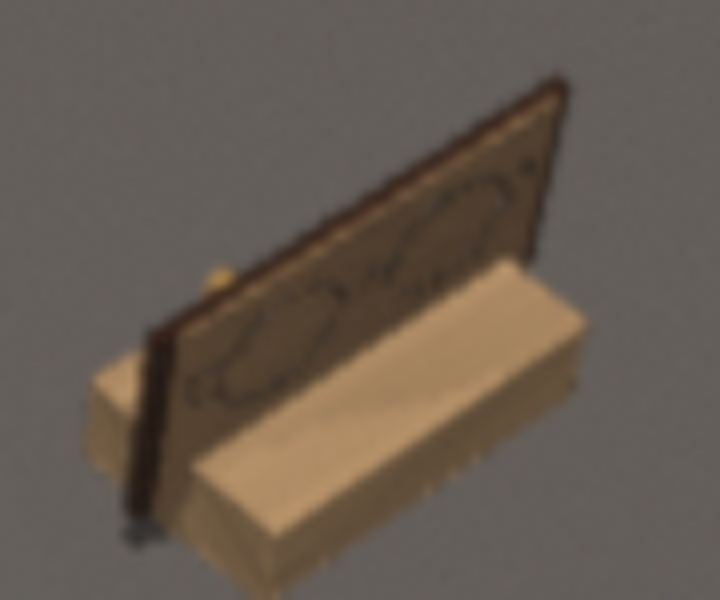

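View pics/d_blk.png

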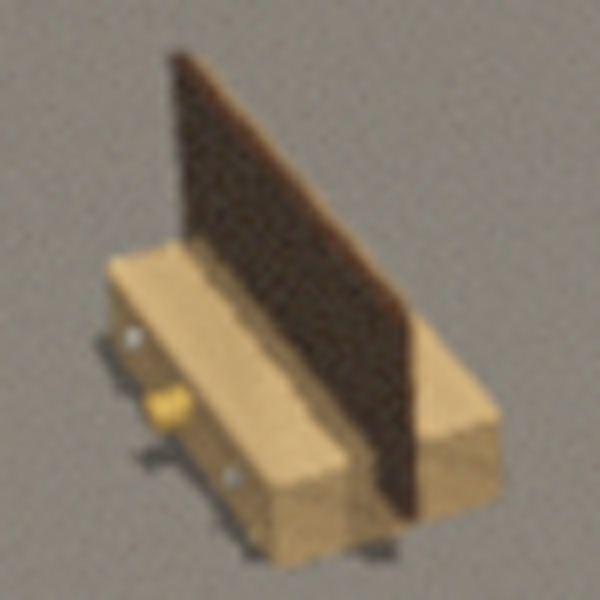

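```bash
cat >> h.py <<'E'
def rayz(tag,u,v,h):
    z=np.load(f'pics/{tag}.npz');W=z['W'];d=W[:3,:3]@np.array([(u-z['cx'])/z['f'],(v-z['cy'])/z['f'],1]);o=W[:3,3]
    return (o+d*(h-o[2])/d[2]).round(4)
E
python3 - <<'E'
from h import *
def c(tag,u0,v0,s,pts,h):
    r=[rayz(tag,u0+(a+.5)/s-.5,v0+(b+.5)/s-.5,h) for a,b in pts];print(tag,r,np.mean(r,0), np.degrees(np.arctan2(*(r[1]-r[0])[:2])),np.linalg.norm(r[1]-r[0]))
c('scene0',140,160,5,[(92,349),(692,394)],.085)
c('side0',240,215,3.8,[(124,452),(279,84)],.085)
c('scene0',320,155,8,[(161,332),(560,84)],.092)
c('side0',225,150,8,[(180,55),(408,308)],.092)
for n in ['scene0','side0']:
    z,P=load(n);im=z['img'].astype(int)
    m=(P[...,2]>.076)&(P[...,2]<.25)&(P[...,0]>.3)&(P[...,0]<.95)
    nn,lab,st,ce=cv2.connectedComponentsWithStats(m.astype(np.uint8))
    for i in range(1,nn):
        if st[i,4]>15:
            q=P[lab==i];print(n,st[i],q.min(0).round(3),q.max(0).round(3),np.median(q,0).round(3))
    # dark high points
    d=(im.max(-1)<75)&(P[...,2]>.12)&(P[...,2]<.2)&(P[...,0]>.3)
    for a,b in [(.12,.14),(.14,.16),(.16,.18),(.18,.2)]:
        k=d&(P[...,2]>a)&(P[...,2]<b);q=P[k]
        if len(q): print(a,len(q),q.min(0).round(3),q.max(0).round(3))
E
```

```text
scene0 [array([ 0.5278, -0.2925,  0.085 ]), array([ 0.6252, -0.0644,  0.085 ])] [ 0.5765  -0.17845  0.085  ] 23.12275835464303 0.2480249382622642
side0 [array([ 0.5271, -0.2917,  0.085 ]), array([ 0.6249, -0.0664,  0.085 ])] [ 0.576   -0.17905  0.085  ] 23.465080589706595 0.24561133931478002
scene0 [array([0.5593, 0.0981, 0.092 ]), array([0.5032, 0.2453, 0.092 ])] [0.53125 0.1717  0.092  ] -20.86255066374956 0.15752793403076168
side0 [array([0.5025, 0.2457, 0.092 ]), array([0.5628, 0.1005, 0.092 ])] [0.53265 0.1731  0.092  ] 157.44741320041675 0.15722318531310833
scene0 [337 164  54  39 397] [0.497 0.093 0.076] [0.565 0.249 0.095] [0.536 0.167 0.088]
scene0 [159 169  14  31 311] [ 0.389 -0.271  0.076] [ 0.456 -0.241  0.124] [ 0.405 -0.255  0.1  ]
scene0 [ 158  188  121   55 1418] [ 0.524 -0.294  0.076] [ 0.628 -0.064  0.191] [ 0.574 -0.21   0.112]
scene0 [206 290  17  26 246] [ 0.726 -0.238  0.076] [ 0.754 -0.212  0.122] [ 0.743 -0.225  0.1  ]
scene0 [224 311  14  16  91] [ 0.776 -0.217  0.076] [ 0.796 -0.192  0.121] [ 0.787 -0.206  0.109]
0.12 197 [ 0.547 -0.236  0.12 ] [ 0.617 -0.1
[... 355 characters left out ...]
ide0 [ 268  226   46  113 1397] [ 0.525 -0.294  0.076] [ 0.625 -0.062  0.191] [ 0.557 -0.218  0.117]
side0 [403 262  19  29 300] [ 0.769 -0.218  0.076] [ 0.793 -0.191  0.121] [ 0.781 -0.205  0.099]
side0 [386 274  13  23 158] [ 0.728 -0.237  0.077] [ 0.752 -0.212  0.121] [ 0.739 -0.228  0.103]
side0 [183 301  17  28 250] [ 0.388 -0.264  0.076] [ 0.408 -0.238  0.122] [ 0.398 -0.254  0.101]
side0 [214 302  11  28 110] [ 0.433 -0.271  0.076] [ 0.453 -0.247  0.121] [ 0.445 -0.266  0.108]
0.12 139 [ 0.314 -0.235  0.12 ] [1.882 1.353 0.14 ]
0.14 118 [ 0.38  -0.236  0.14 ] [1.884 1.305 0.16 ]
0.16 97 [ 0.532 -0.238  0.16 ] [ 0.575 -0.203  0.18 ]
0.18 74 [ 0.531 -0.239  0.18 ] [ 0.585 -0.201  0.19 ]
```

```bash
python3 - <<'E'
from h import *
th=np.radians(23.3);ey=np.array([np.sin(th),np.cos(th)]);ex=np.array([np.cos(th),-np.sin(th)]);o=np.array([.5763,-.1788])
for n in ['scene0','side0']:
    z,P=load(n);im=z['img'].astype(int)
    k=(np.abs(P[...,0]-.57)<.1)&(np.abs(P[...,1]+.22)<.1)&(P[...,2]>.1)&(P[...,2]<.22)
    q=P[k];x=(q[:,:2]-o)@ex;y=(q[:,:2]-o)@ey;h=q[:,2]
    for a in np.arange(.1,.2,.01):
        s=(h>=a)&(h<a+.01)&(y<.03)
        if s.sum()>5: print(n,a.round(2),s.sum(),'x',np.percentile(x[s],[1,10,50,90,99]).round(4),'y',np.percentile(y[s],[1,10,50,90,99]).round(4))
    print(h[(y<.03)].max())
    k=(np.abs(P[...,0]-.53)<.1)&(np.abs(P[...,1]-.17)<.12)&(P[...,2]>.07)&(P[...,2]<.11)
    q=P[k];c=cv2.fitLine(q[:,:2].astype(np.float32),cv2.DIST_HUBER,0,.001,.001).ravel();print(c,np.degrees(np.arctan2(c[0],c[1])))
    t=(q[:,:2]-c[2:])@c[:2];w=(q[:,:2]-c[2:])@[c[1],-c[0]]
    tm=(t.min()+t.max())/2;print('len',np.ptp(t),'mid',c[2:]+tm*c[:2],'w',np.percentile(w,[1,10,50,90,99]).round(4))
E
```

```text
scene0 0.1 43 x [-0.0134  0.0122  0.014   0.0159  0.0172] y [-0.0564 -0.0536 -0.0442 -0.036  -0.0343]
scene0 0.11 52 x [-0.0104  0.0056  0.0128  0.0147  0.0155] y [-0.0568 -0.0546 -0.043  -0.0327 -0.0314]
scene0 0.12 65 x [-0.0138 -0.0093  0.0102  0.0133  0.0148] y [-0.0561 -0.0515 -0.0379 -0.0328 -0.0316]
scene0 0.13 48 x [-0.0137 -0.0116  0.0128  0.0153  0.0162] y [-0.0552 -0.0515 -0.041  -0.0353 -0.0343]
scene0 0.14 58 x [-0.0168 -0.0154 -0.0112  0.0176  0.0192] y [-0.0551 -0.0534 -0.0425 -0.035  -0.034 ]
scene0 0.15 72 x [-0.0183 -0.0168 -0.0134  0.0201  0.021 ] y [-0.0555 -0.0533 -0.0446 -0.0358 -0.034 ]
scene0 0.16 79 x [-0.0211 -0.0194 -0.0167  0.0225  0.0246] y [-0.056  -0.0534 -0.044  -0.0347 -0.034 ]
scene0 0.17 85 x [-0.0246 -0.0226 -0.0186  0.0253  0.0262] y [-0.0557 -0.0537 -0.0455 -0.0359 -0.034 ]
scene0 0.18 101 x [-0.0282 -0.0248 -0.0197  0.0269  0.0282] y [-0.0559 -0.0536 -0.0446 -0.0358 -0.0342]
0.19069684213321658
[ 0.3678737  -0.9298758   0.52939683  0.18650714] 158.41545
len 0.1675465818717364 mid [0.53489186 0.17261733] w [-0.003  -0.0017  0.0001  0.005   0.0078
[... 497 characters left out ...]
.0377 -0.0335]
side0 0.15 60 x [-0.0216 -0.0191 -0.0161  0.0157  0.0177] y [-0.0556 -0.0545 -0.0525 -0.0352 -0.0331]
side0 0.16 62 x [-0.0236 -0.0208 -0.0184  0.0188  0.0213] y [-0.0558 -0.0548 -0.0515 -0.0364 -0.0337]
side0 0.17 62 x [-0.0267 -0.0239 -0.0212  0.0206  0.0237] y [-0.0556 -0.0549 -0.0509 -0.0371 -0.0341]
side0 0.18 104 x [-0.0294 -0.0273 -0.0231  0.025   0.0261] y [-0.0552 -0.0541 -0.0465 -0.0358 -0.0328]
side0 0.19 8 x [-0.0268 -0.0259  0.0225  0.024   0.0244] y [-0.0512 -0.0498 -0.0448 -0.0398 -0.0358]
0.19109999606753914
[ 0.36282542 -0.9318571   0.52341     0.18548904] 158.72618
len 0.16856478158551907 mid [0.52927062 0.17043706] w [-0.0076 -0.0052 -0.      0.0012  0.0019]
```

```bash
cat >> h.py <<'E'
from scipy.spatial.transform import Rotation as R
def tool(yaw): # yaw (deg) of tool y axis, pointing down
    a=np.radians(yaw);y=np.array([np.cos(a),np.sin(a),0]);z=np.array([0,0,-1.]);x=np.cross(y,z)
    return R.from_matrix(np.stack([x,y,z],1)).as_rotvec()
G=np.array([.5763,-.1788])-.0445*np.array([np.sin(np.radians(23.3)),np.cos(np.radians(23.3))])
E
python3 - <<'E'
from h import *
print(G)
for a in (-23.3,156.7):
    print(a,np.round(env.inverse_kinematics([*G,.30],tool(a)),2),np.round(env.inverse_kinematics([*G,.178],tool(a)),2), np.round(env.inverse_kinematics([.532,.172,.28],tool(a+44.7)),2),np.round(env.inverse_kinematics([.532,.172,.18],tool(a+44.7)),2))
E
```

```text
[ 0.55869823 -0.21967086]
-23.3 [ 0.43  0.71 -0.22  1.31  0.16  1.14 -0.22] [ 0.4   0.84 -0.16  1.48  0.17  0.83 -0.23] [-0.12  0.69 -0.48  1.5   0.35  1.04 -0.32] [-0.22  0.79 -0.29  1.64  0.3   0.76 -0.28]
156.7 [ 0.    0.81  0.75  1.32 -0.55  1.22 -2.76] [ 0.01  0.95  0.72  1.5  -0.71  0.97 -2.62] [-0.65  0.72  0.57  1.52 -0.43  1.03 -2.74] [-0.71  0.9   0.72  1.65 -0.73  0.88 -2.46]
```

```bash
python3 - <<'E'
from h import *
env.reach([*G,.32],tool(-23.3))
print(env.current_time_s(),env.current_tool_pos())
snap('wrist','w1')
snap('scene','s1')
E
```

```text
2.15 [ 0.55823308 -0.22075335  0.31991511]
```

View pics/w1.png

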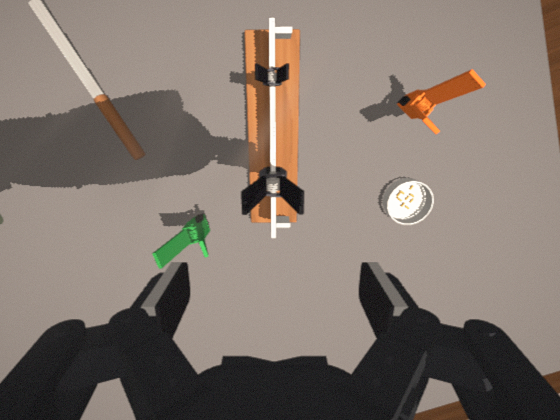

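View pics/s1.png

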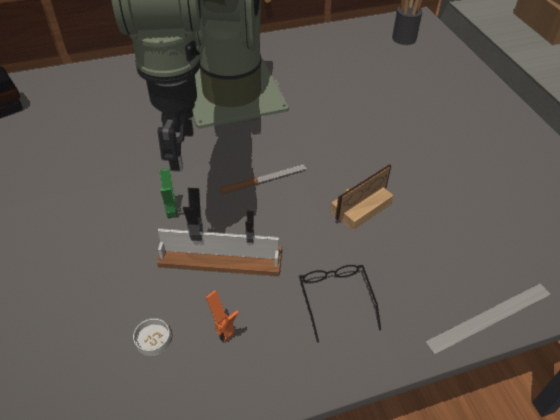

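The wrist view shows the rail running upright at column 273, with the large clamp at (273,188) square to the fingers. I'll check the clamp position from its depth.

```bash
python3 - <<'E'
from h import *
th=np.radians(23.3);ey=np.array([np.sin(th),np.cos(th)]);ex=np.array([np.cos(th),-np.sin(th)])
z,P=load('w1')
sub=P[150:225,225:320].reshape(-1,3)
x=(sub[:,:2]-G)@ex;y=(sub[:,:2]-G)@ey;h=sub[:,2]
for a in np.arange(.11,.2,.01):
    s=(h>=a)&(h<a+.01)
    if s.sum()>5: print(a.round(2),s.sum(),'x',np.percentile(x[s],[1,10,50,90,99]).round(4),'y',np.percentile(y[s],[1,10,50,90,99]).round(4))
print(np.nanmax(h),rayz('w1',272,19,.085),rayz('w1',273.5,237,.085))
E
```

```text
0.11 52 x [-0.0149 -0.0135 -0.0042  0.0095  0.012 ] y [-0.0099 -0.0095  0.0116  0.014   0.0153]
0.12 344 x [-0.0111 -0.0081 -0.0014  0.0061  0.0094] y [-0.0106 -0.0085  0.0032  0.0137  0.0151]
0.13 131 x [-0.015  -0.0119 -0.0099  0.0091  0.012 ] y [-0.0092 -0.0067  0.0035  0.0122  0.0125]
0.14 128 x [-0.0172 -0.0145 -0.0014  0.0112  0.0145] y [-0.0091 -0.0069  0.0036  0.0122  0.0125]
0.15 146 x [-0.0191 -0.0169 -0.0013  0.0136  0.0169] y [-0.0094 -0.0072  0.0027  0.0121  0.0124]
0.16 175 x [-0.0223 -0.0194 -0.017   0.0167  0.0199] y [-0.0094 -0.0072  0.0036  0.0122  0.0124]
0.17 183 x [-0.0252 -0.0217  0.0166  0.019   0.0216] y [-0.0094 -0.0071  0.0031  0.012   0.0125]
0.18 343 x [-0.0292 -0.0277 -0.0221  0.0247  0.0263] y [-0.0093 -0.0071  0.0028  0.0117  0.0125]
0.19 103 x [-0.0285 -0.0273 -0.0242  0.0245  0.0259] y [-0.0093 -0.0064  0.0012  0.0103  0.0121]
0.1917754311787011 [ 0.6238 -0.063   0.085 ] [ 0.5266 -0.2913  0.085 ]
```

```bash
cat >> h.py <<'E'
th=np.radians(23.3);ey=np.array([np.sin(th),np.cos(th)]);ex=np.array([np.cos(th),-np.sin(th)])
G2=G-.0012*ex+.001*ey
E
python3 - <<'E'
from h import *
env.move_straight([*G2,.22],tool(-23.3),v=.12)
env.move_straight([*G2,.180],v=.06)
print(env.current_time_s(),env.current_tool_pos(),G2,env.current_contact_force())
snap('side','d2');snap('wrist','w2')
crop('side','d2' and 0,0,0,0,0) if 0 else crop('d2',200,170,380,370,3,'d2c')
E
```

```text
4.05 [ 0.55811931 -0.21832501  0.1802447 ] [ 0.55799163 -0.21827776] [-0.14329065  0.76747346  0.60710316]
```

View pics/d2c.png

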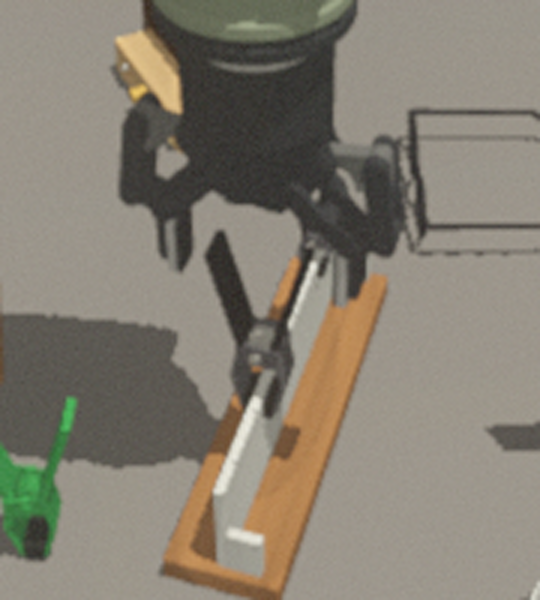

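View pics/w2.png

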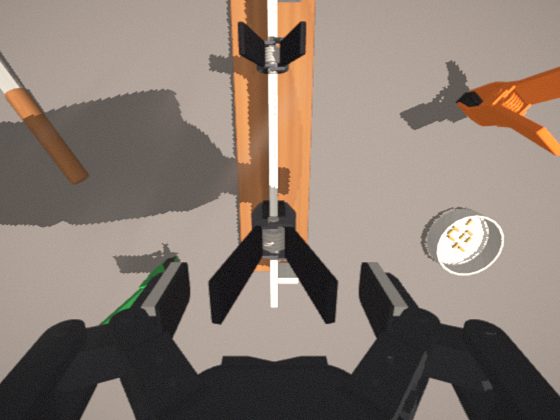

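The fingers straddle the handles with even gaps: pads at columns 185 and 365, handles at 212 and 335. Closing now.

```bash
python3 - <<'E'
from h import *
env.clamp(35); env.pause(.3)
print(env.current_time_s(),env.current_tool_pos(),env.current_grip_width(),env.current_contact_force())
snap('side','d3');snap('wrist','w3');snap('scene','s3')
crop('d3',230,200,350,340,4,'d3c')
E
```

```text
5.075 [ 0.5579856  -0.21827373  0.17997958] 0.01749831481365757 [ 0.47321842 -0.2656314  -2.00641518]
```

View pics/d3c.png

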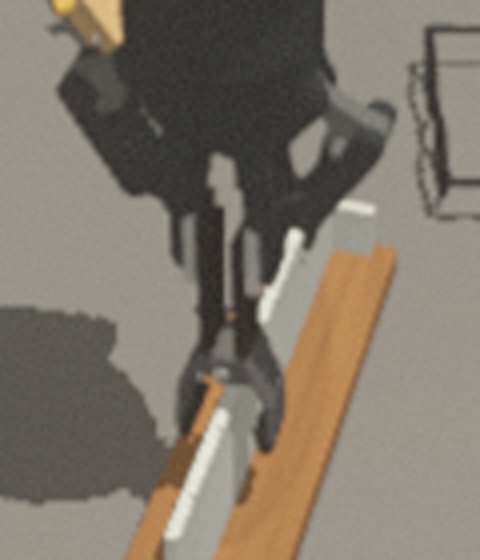

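View pics/w3.png

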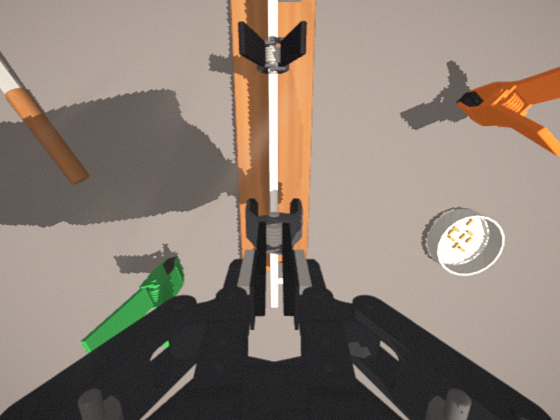

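The clamp is squeezed fully: the handles are parallel and the jaws gape around the rail, which stays clear of them. Lifting.

```bash
python3 - <<'E'
from h import *
env.move_straight([*G2,.285],v=.08)
env.pause(.2)
print(env.current_time_s(),env.current_tool_pos(),env.current_grip_width(),env.current_contact_force())
snap('side','d4');snap('scene','s4');snap('wrist','w4')
crop('d4',210,100,360,280,3.2,'d4c')
crop('s4',130,80,270,240,3.6,'s4c')
E
```

```text
6.8917 [ 0.55793372 -0.21825358  0.28478301] 0.01773523787610735 [ 0.0449093   0.36747874 -0.86090125]
```

View pics/d4c.png

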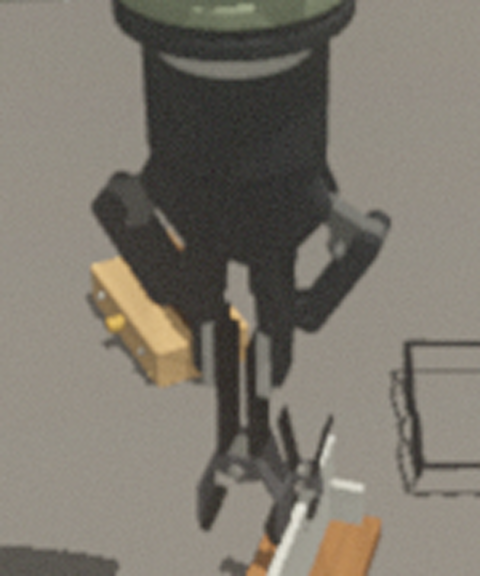

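View pics/s4c.png

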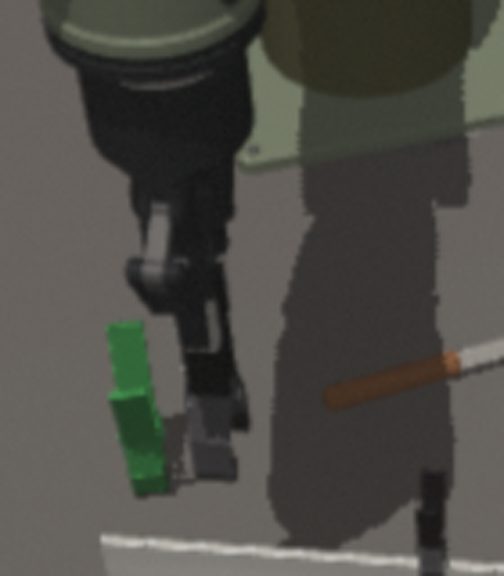

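View pics/w4.png

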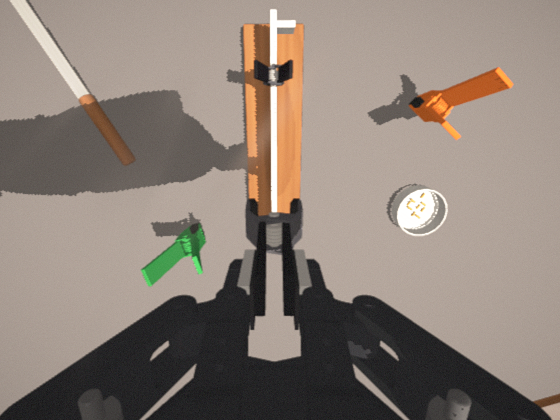

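The clamp is lifted, open and upright. Now I'll measure the jaw tips in the tool frame from depth.

```bash
python3 - <<'E'
from h import *
T=np.array([.55793,-.21825]);zt=.28478
for n in ['d4','s4','w4']:
    z,P=load(n);q=P.reshape(-1,3)
    x=(q[:,:2]-T)@ex;y=(q[:,:2]-T)@ey;h=q[:,2]-zt
    k=(abs(x)<.035)&(abs(y)<.022)&(h<-.02)&(h>-.15)
    print(n,'min h',np.percentile(h[k],[0,.5,1,2]).round(4))
    for a in np.arange(-.13,-.02,.01):
        s=k&(h>=a)&(h<a+.01)
        if s.sum()>4: print(a.round(2),s.sum(),'x',np.percentile(x[s],[1,10,50,90,99]).round(4),'y',np.percentile(y[s],[1,10,50,90,99]).round(4))
E
```

```text
d4 min h [-0.1173 -0.1165 -0.1151 -0.1133]
-0.12 35 x [-0.0208 -0.0188  0.0152  0.0211  0.0214] y [-0.0122 -0.0117 -0.0102  0.0023  0.0085]
-0.11 114 x [-0.0217 -0.0195 -0.0137  0.0215  0.0221] y [-0.0119 -0.0108 -0.0057  0.0064  0.0101]
-0.1 56 x [-0.022  -0.0208 -0.0003  0.0215  0.0219] y [-0.0113 -0.0108 -0.0048  0.0066  0.0081]
-0.09 57 x [-0.0205 -0.0186  0.0192  0.0208  0.0217] y [-0.0118 -0.0113 -0.0056  0.0071  0.0094]
-0.08 103 x [-0.016  -0.0124  0.0134  0.0171  0.018 ] y [-0.0145 -0.0127 -0.0096  0.007   0.0108]
-0.07 162 x [-0.0111 -0.0059  0.0012  0.0116  0.0134] y [-0.0146 -0.0128 -0.0063  0.0076  0.0122]
-0.06 70 x [-0.0089 -0.0071  0.0003  0.0099  0.0104] y [-0.0119 -0.0113 -0.0081  0.0074  0.0098]
-0.05 73 x [-0.0099 -0.0068  0.0062  0.0099  0.0103] y [-0.0116 -0.0108 -0.0073  0.0077  0.0098]
-0.04 66 x [-0.0101 -0.0078 -0.0049  0.0096  0.0098] y [-0.012  -0.0109 -0.0069  0.0055  0.0094]
-0.03 75 x [-0.0114 -0.0088 -0.0044  0.0113  0.0153] y [-0.0124 -0.0112 -0.0098  0.003   0.01  ]
s4 min h [-0.1194 -0.1172 -0.1162 -0.1152]
-0.12 39 x [-0.0154 -0.0139  0.022   0.023
[... 1226 characters left out ...]
011  0.0113 0.0115]
-0.09 182 x [-0.0214 -0.0209 -0.0171  0.0204  0.0211] y [-0.0102 -0.0074  0.0028  0.011   0.0114]
-0.08 437 x [-0.0186 -0.0174  0.0004  0.017   0.0184] y [-0.0109 -0.008   0.0036  0.0113  0.0139]
-0.07 892 x [-0.0134 -0.0109  0.0004  0.011   0.0134] y [-0.0122 -0.0092  0.0042  0.0128  0.0141]
-0.06 115 x [-0.0098 -0.0086  0.0051  0.009   0.0098] y [-0.0092 -0.0033  0.011   0.0116  0.0128]
-0.05 118 x [-0.0099 -0.009  -0.005   0.0087  0.0096] y [0.0074 0.0105 0.011  0.0114 0.0116]
-0.04 144 x [-0.0096 -0.0086 -0.0048  0.0084  0.0095] y [-0.0016  0.0043  0.0109  0.0113  0.0115]
-0.03 178 x [-0.01   -0.0083 -0.0046  0.0084  0.0094] y [-0.0091 -0.0033  0.011   0.0114  0.0116]
```

```bash
python3 - <<'E'
from h import *
env.move_straight([.531,.172,.285],tool(21.4),v=.15)
env.pause(.3)
print(env.current_time_s(),env.current_tool_pos(),env.current_grip_width(),env.current_contact_force())
snap('side','d5');snap('scene','s5');snap('wrist','w5')
crop('d5',190,50,320,240,3.1,'d5c')
E
```

```text
10.1 [0.53101529 0.17193759 0.28501002] 0.01742803603492108 [ 0.52442996 -0.4449036  -1.07615399]
```

View pics/w5.png

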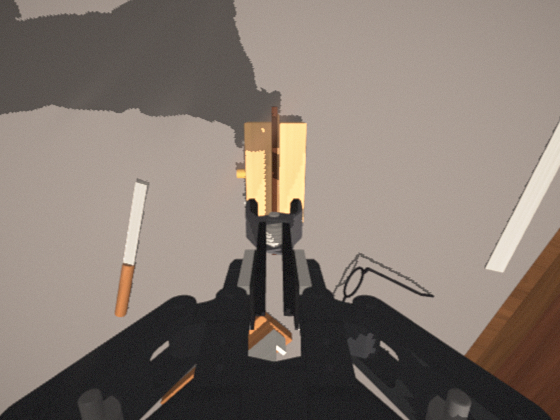

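View pics/d5c.png

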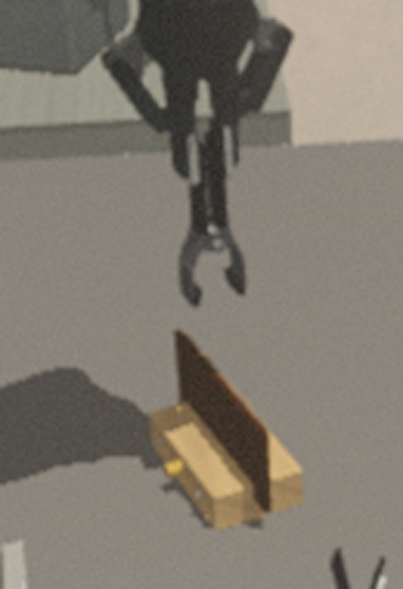

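View pics/s5.png

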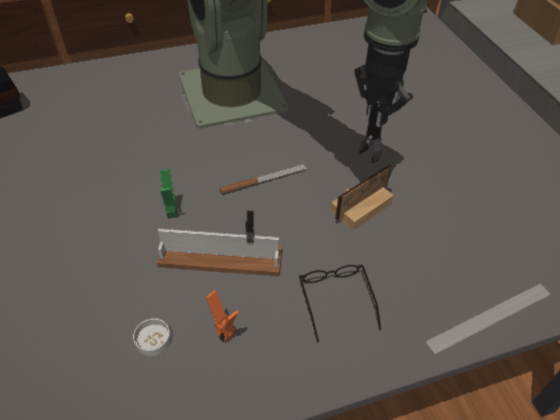

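The wrist view shows the sheet's edge as a dark line from (275,108) to about (272,210), under the middle of the clamp. Next is its exact offset in tool axes, from all three cameras.

```bash
python3 - <<'E'
from h import *
a=np.radians(21.4);fx=np.array([np.cos(a),np.sin(a)]);fy=np.array([-np.sin(a),np.cos(a)]);T=np.array([.53102,.17194])
for n in ['w5','d5','s5']:
    z,P=load(n);q=P.reshape(-1,3);x=(q[:,:2]-T)@fx;y=(q[:,:2]-T)@fy;h=q[:,2]
    k=(abs(x)<.03)&(abs(y)<.1)&(h>.083)&(h<.1)
    print(n,k.sum(),'h',np.percentile(h[k],[2,50,98]).round(4),'y',y[k].min().round(4),y[k].max().round(4))
    for b in np.arange(-.1,.1,.02):
        s=k&(y>=b)&(y<b+.02)
        if s.sum()>3: print(b.round(2),s.sum(),np.percentile(x[s],[2,50,98]).round(4))
    k=(abs(x)<.03)&(abs(y)<.02)&(h>.16)&(h<.19)
    print(' clamp x',np.percentile(x[k],[1,99]).round(4),'y',np.percentile(y[k],[1,99]).round(4),'z',np.percentile(h[k],[0,1]))
crop('w5',220,95,330,250,4,'w5c')
E
```

```text
w5 823 h [0.0916 0.093  0.0945] y -0.0801 0.0835
-0.04 42 [-0.0022  0.0012  0.0045]
-0.02 139 [-0.0021  0.0012  0.0056]
0.0 147 [-0.0021  0.0022  0.0055]
0.02 151 [-0.0021  0.0011  0.0054]
0.04 154 [-0.002   0.0016  0.0052]
0.06 161 [-0.002   0.0011  0.0051]
0.08 24 [-0.002   0.0005  0.0031]
 clamp x [-0.0214  0.0217] y [0.0009 0.0115] z [0.16847016 0.16918375]
d5 215 h [0.0837 0.0914 0.0943] y -0.0845 0.0819
-0.1 6 [-0.0025 -0.0015  0.0012]
-0.08 26 [-0.0038 -0.0012  0.0048]
-0.06 33 [-0.0036 -0.0014  0.0049]
-0.04 28 [-0.0039 -0.0013  0.006 ]
-0.02 23 [-0.0038 -0.0013  0.0045]
0.0 27 [-0.0035 -0.0012  0.0055]
0.02 22 [-0.0034 -0.0013  0.0046]
0.04 25 [-0.0034 -0.001   0.0053]
0.06 22 [-0.0033 -0.0012  0.0039]
 clamp x [-0.0226  0.0205] y [-0.0129  0.0113] z [0.16811959 0.1684043 ]
s5 301 h [0.0832 0.0903 0.094 ] y -0.084 0.0814
-0.1 8 [-0.0021  0.0021  0.0036]
-0.08 43 [-0.0032  0.0026  0.0064]
-0.06 40 [-0.0039  0.0032  0.0057]
-0.04 36 [-0.0037  0.0031  0.0062]
-0.02 36 [-0.003   0.0027  0.0056]
0.0 31 [-0.0038  0.0038  0.0064]
0.02 37 [-0.0031  0.0036  0.0067]
0.04 39 [-0.004   0.0034  0.0066]
0.06 28 [-0.0028  0.0028  0.0059]
 clamp x [-0.0223  0.0227] y [-0.0155  0.0093] z [0.16380079 0.16570953]
```

View pics/w5c.png

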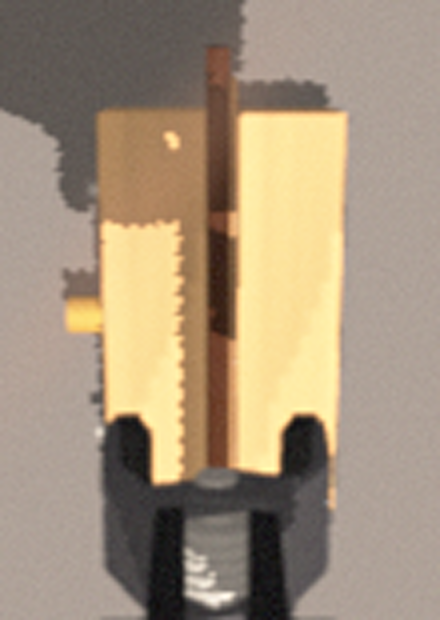

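The yaw matches and the sheet's mid-thickness is +1.5 mm in x. Correcting that and lowering in two stages.

```bash
cat >> h.py <<'E'
a_=np.radians(21.4);fx=np.array([np.cos(a_),np.sin(a_)]);fy=np.array([-np.sin(a_),np.cos(a_)]);E2=np.array([.531,.172])+.0015*fx
E
python3 - <<'E'
from h import *
env.move_straight([*E2,.285],v=.03)
env.move_straight([*E2,.215],v=.08)
env.pause(.2)
print(env.current_time_s(),env.current_tool_pos(),E2,env.current_grip_width(),env.current_contact_force())
snap('side','d6');snap('wrist','w6')
crop('d6',200,80,310,230,4,'d6c')
crop('w6',220,95,330,250,4,'w6c')
E
```

```text
11.725 [0.53250018 0.17257556 0.21532138] [0.53239658 0.17254732] 0.017352031898831784 [-0.204433    0.00258871 -0.8339051 ]
```

View pics/d6c.png

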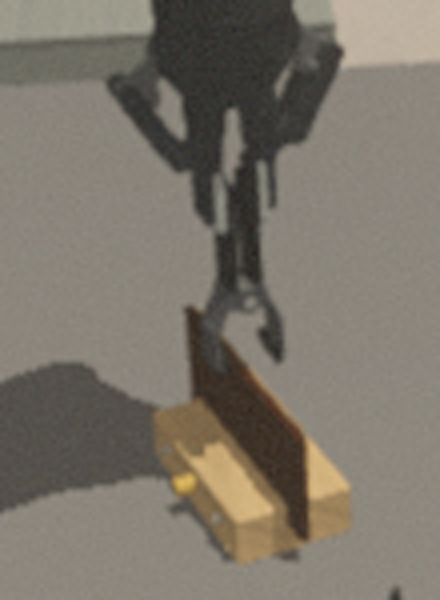

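View pics/w6c.png

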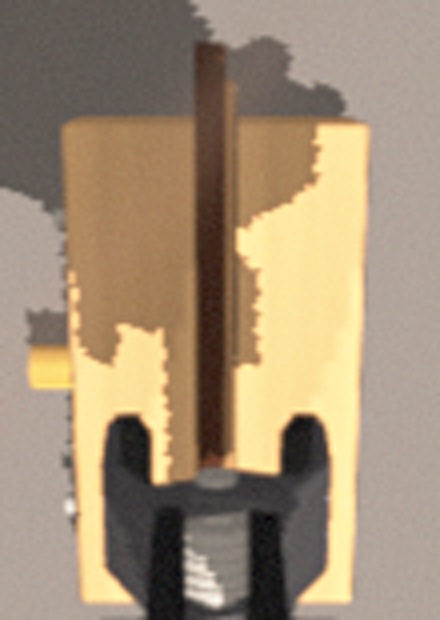

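The wrist view has the sheets centred between the jaws: sheets at crop columns 195–237, jaw inner faces at 150 and 284. Lowering the rest of the way.

```bash
python3 - <<'E'
from h import *
env.move_straight([*E2,.189],v=.04)
env.pause(.5)
print(env.current_time_s(),env.current_tool_pos(),env.current_tcp_rot(),tool(21.4),env.current_grip_width(),env.current_contact_force())
snap('side','d7');snap('wrist','w7');snap('scene','s7')
crop('d7',200,80,310,230,4,'d7c')
crop('w7',220,95,330,250,4,'w7c')
crop('s7',310,80,430,230,4,'s7c')
T=np.array(env.current_tool_pos())
for n in ['w7','d7','s7']:
    z,P=load(n);q=P.reshape(-1,3);x=(q[:,:2]-T[:2])@fx;y=(q[:,:2]-T[:2])@fy;h=q[:,2]
    k=(abs(x)<.01)&(abs(y)<.1)&(h>.086)&(h<.1)
    print(n,'sheet x',np.percentile(x[k],[2,50,98]).round(4),'y',y[k].min().round(4),y[k].max().round(4))
    k=(abs(x)<.03)&(abs(x)>.0085)&(abs(y)<.018)&(h>.05)&(h<.1)
    print(' jaw x',np.percentile(x[k],[1,50,99]).round(4),'z',np.percentile(h[k],[0,1,3]),'y',np.percentile(y[k],[1,99]))
    k=(abs(x)<.03)&(abs(y)<.018)&(h>.11)&(h<.13)
    print(' pivot x',np.percentile(x[k],[1,50,99]).round(4),'y',np.percentile(y[k],[1,99]))
E
```

```text
13.125 [0.53241677 0.17253205 0.18902124] [1.77045367e+00 2.59518387e+00 9.41723969e-05] [1.7703693  2.59526433 0.        ] 0.01785018887702152 [-0.03110816 -0.07958039 -1.11751704]
w7 sheet x [-0.0037  0.      0.0037] y -0.0806 0.0837
 jaw x [-0.0213 -0.0127  0.0215] z [0.0723231  0.07302301 0.07442065] y [0.0012104  0.01154586]
 pivot x [-0.0174  0.0007  0.0178] y [-0.01188587  0.01424731]
d7 sheet x [-0.0053 -0.002   0.0037] y -0.0817 0.0818
 jaw x [-0.0228  0.0133  0.0207] z [0.07116476 0.07221724 0.07306972] y [-0.01330436  0.01213182]
 pivot x [-0.0186 -0.006   0.0137] y [-0.0153862   0.01188086]
s7 sheet x [-0.0051  0.0006  0.0044] y -0.085 0.08
 jaw x [-0.0216  0.0145  0.0228] z [0.06782097 0.07000692 0.07193581] y [-0.01558604  0.00864941]
 pivot x [-0.0148  0.0089  0.0163] y [-0.01699881  0.00958219]
```

View pics/d7c.png

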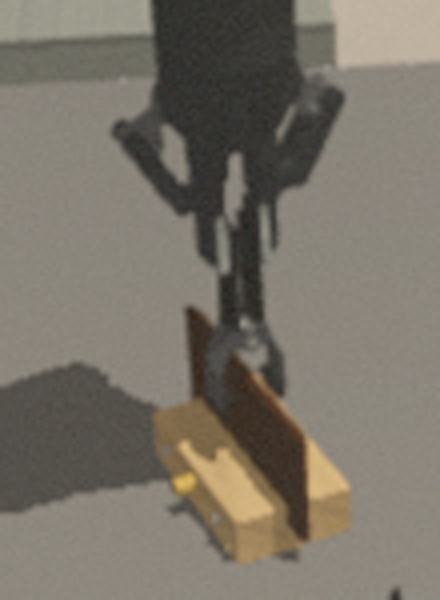

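View pics/w7c.png

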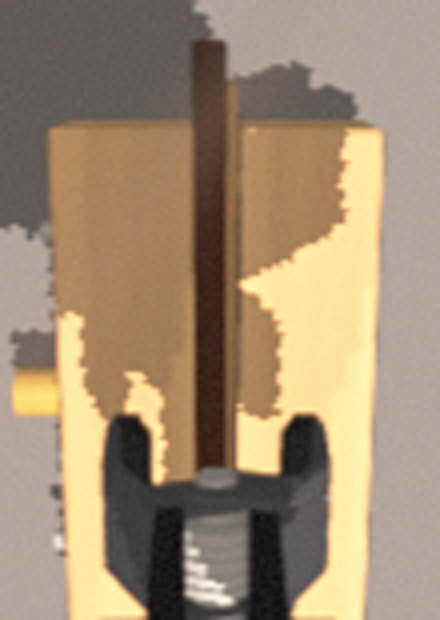

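View pics/s7c.png

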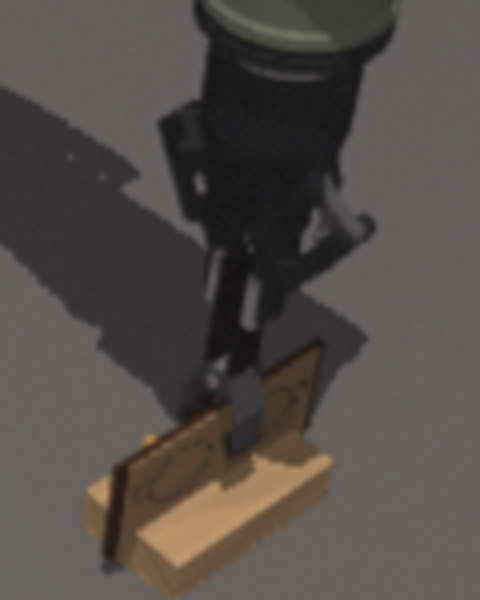

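The clamp straddles the sheets, centred within about 1 mm. Its tips are about 20 mm below the edge and it isn't touching anything. Handing in.

```bash
python3 - <<'E'
from h import *
print(np.abs(env.current_qvel()).max(),env.current_grip_width(),env.current_contact_force())
env.sign_off()
print(env.current_time_s())
E
```

```text
0.000977249795236385 0.017420372383486708 [ 0.69444593  0.31506532 -0.56914125]
the job is handed in; nothing more can be done
the job is handed in; nothing more can be done
```

I squeezed the large clamp open on the rail with a 35 N grip, lifted it clear and carried it to the block. I lowered it over the middle of the sheets' top edge and handed in at about 13 s, still holding it squeezed. The sign-off gave no verdict.

Last checks before handing in:
- **Clamp opening:** the handles are parallel, with the fingers 17–18 mm apart. I read that as fully squeezed; I did not measure the jaw angle itself.
- **Position over the edge:** the jaw tips are about 20 mm below the edge, with the sheets centred between the jaws. The wrist camera puts them within about 1 mm across the thickness and 2 mm along the length. The clamp is upright and in line with the edge.
- **Contact and stillness:** the pictures show clear gaps to the sheets and block. The outside force was about 1 N, which is at noise level, and the arm was still.
- **Bystanders:** I never steered near the small clamp, spectacles, file or tin, and they looked unmoved in the pictures. I did not measure their positions again at the end.

The cameras disagreed slightly: the scene camera read the clamp about 2 mm off from the other two and the tips 2–4 mm lower. That is still well within your tolerances.

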